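# Clamp a persimmon in the one-hand peeling board

### The arm

A 6-joint arm with a two-finger parallel gripper is mounted at the origin on the work surface. World frame = base frame: x ahead of the robot, y to its left, z up, the work surface at z = 0. Lengths are in mm, angles in rad, forces in N, time in s.
With the tool pointing down it reaches from about 300 to 1000 mm from the base axis. Payload 5.1 kg.
Tool frame: the origin (TCP) lies on the mounting face of the last link; the fingertips stand ctrl.nose_length ahead of it and the grasp point (between the pads) lies 171 mm ahead of it (ctrl.nose_length is the distance from the TCP to the fingertips, in mm); z points along the fingers, y is the line along which they close (so a half turn about z gives the same grasp; the last joint's range is limited). The gripper opens to 95 mm and grips with 3 to 60 N. Pads are 20 mm wide; open, the fingers measure 119 mm over their backs; the gripper's body (75 mm by 180 mm) begins 59 mm behind the grasp point.
Start: joints at [1.263, 0.124, 1.65, -0, 1.367, -0.083], TCP at [144.915, 633.629, 404.756] pointing down, gripper open.
Joint ranges: [-2.61, 2.61], [-1.02, 2.33], [0.03, 2.71], [-1.35, 4.49], [0.32, 2.68], [-2.91, 2.91]. Speed limits (rad/s): [2.57, 2.57, 3.14, 3.14, 3.14, 3.14].

### API

Orientations are given as a unit quaternion [w, x, y, z].
In Python, from bench import telemetry, viewer, sign_off, ctrl gives the robot as it stands.
- The arm moves only by the shell command python3 -m jog 'ROWS'. ROWS is JSON, a list of rows, each a list of 5 numbers: the closure, from 0 (fully open) to 1 (shut), then the shift along the tool's x, y, z in mm, then the turn about the tool's z in rad. In form: [[hand, x, y, z, yaw], ...]. A call has 1 to 10 rows; each row is the pose to reach, as a shift and turn from the pose commanded when the call began, along the tool's axes at that moment; what a row does not reach only later rows make up. A row lasts 1/8 s, in which the tool goes at most 62.5 mm and 10.7 degrees, less where a joint would pass 70% of its speed; a pose out of reach is approached as far as the arm can. A call with a gripper value outside its range is refused whole. The fingers move at their own pace and stop on an object; the grip force is fixed at half the most. Time passes only in rows, so rows that repeat a pose let the fingers close. It gives the time, the measured TCP pose, the force, the opening and the grip force at its end, in the units of the state.
- telemetry.observe(): the state, without advancing time (a new reading comes with each control period).
- viewer.grab_frame(name): name is "scene" or "top" or "wrist"; returns a dict with "img" (400x640x3 uint8, blue, green, red), "camera_matrix" (3x3 intrinsics, pixels), "R" (3x3) and "t" (3): a world point X has camera coordinates R X + t. Camera axes: x right, y down, z forward; pixel columns grow to the right and rows downward; lengths in mm; the calibration is good to about 2 mm. The wrist camera is an equidistant fisheye: a pixel r from the principal point sees the ray r / f radians off the axis. A picture is of the moment at which its call begins. There is no depth.
- sign_off(): hands the job in; it is judged then, once.
The state is a dict: "time": time; "qpos": joint angles; "qvel": joint speeds; "joint_efforts": joint torques, N m; "position": TCP position; "tool_rot": TCP orientation; "contact_force": force on the tool from outside, world axes, zero at the start; "moment": the same for the moment, N m; "finger_gap": finger opening in mm; "grip_force": force on a finger pad.
Only numpy, scipy, OpenCV 4.12 (cv2) and the standard library are available. Lean on these libraries where they do the work, as an engineer would, in place of code of your own. Each camera call takes 0.05 s, during which the arm holds its last target. There are 200 camera calls.

### The job

Set the one tall, pointed persimmon upright in the V of the one-hand peeling board's fixed jaw (set it down, do not drop it) and let go of it. Then pump the clamp's trigger, without pushing the jaw itself, until the padded jaw grips the fruit firmly and squarely home in the V, gently enough not to crush it. Finish holding: keep the trigger squeezed with the fruit gripped, do not let go, and leave the other fruit and things where they are.

Things in the scene. Friction and masses are not known exactly. Their poses are not given: they have to be found in the camera images.
- tall_persimmon: the persimmon to be peeled: the only tall, pointed one. Orange, round in plan, widest (62 mm) 24 to 33 mm above its base, 71 mm high, rounded point on top, about 200 g, stands upright on its flat base (34 mm wide). Origin: centre of the base; z up through the point. Grip it at its widest height. Stands on the table (height 0) at the start
- peel_board: one-hand peeling board, fixed: wooden board 240 (x) x 450 (y) mm, its top 22 mm above the table. Origin: centre of its underside, at table height; its own axes x, y, z (z up) are used below. A pistol-grip bar clamp lies bolted on its side on it; bar along y (line x 35, z 54 mm), grip and trigger pointing to -x near the -y end, fixed V jaw (top at z 72 mm) at the +y end
- fixed_jaw: fixed jaw: two rubber-faced plates standing in a V, 50 mm high, that opens towards -y of the board (towards the moving jaw); each face stands 40 degrees from straight across. Its origin is the same point as seat
- seat (a point): on the board's top at x 35, y 118, z 22 mm of the board, axes as the board: where the centre of the fruit's base is when home, touching both V faces. A fruit set up to 15 mm short (towards -y) slides home as the jaw pushes it. The V is on the +y side, so fingers holding the fruit here should close along the board's x; within 12 mm of its y, 60 mm is free to either side
- jaw_bar: notched steel bar (on the line x 35 mm, z 54 mm of the board) with the black moving jaw block (50 wide, 50 mm high) at its end; slides along +y of the board only, held against sliding back by the ratchet. Origin: on the bar's line, 15 mm behind the jaw block's front; axes as the board
- jaw_travel (a joint): how far the bar and moving jaw have advanced towards +y of the board, m, 0 to 0.09. At 0 the pad's face is 60 mm from the near side of a fruit that is home; it touches a home fruit at 0.060. Starts at 0.008 to 0.032
- jaw_pad: soft black foam-rubber pad on the moving jaw's front, 46 x 46 mm, 12 mm thick, centred 54 mm above the table. Origin: centre of its back; its face is 12 mm further towards +y of the board. It yields 4 N per mm, up to 8 mm (32 N), and is hard beyond that
- trigger: grey trigger lever, 12 mm thick, 26 mm high (z 41 to 67 mm), on a pin at x -12, y -105 mm of the board, reaching 84 mm from it towards -x (let go: slanting 0.21 rad to +y). Origin: on the pin, 54 mm above the table; axes as the board when let go
- trigger_pull (a joint): trigger angle, rad: 0 let go, 0.42 fully pulled; springs back (5 to 8 N at trigger_front). Each full pull and release advances the jaw about 12 mm (ratchet, 6 mm teeth; it falls back 1 to 3 mm on release). Once the jaw is blocked the trigger stops short of its full pull and the pad presses with about 1.3 times the squeeze above the spring's: 20 N squeeze gives 12 to 20 N, 50 N about 60 N
- trigger_front (a point): on the trigger's front (+y) face, 54 mm above the table, 48 mm from the pin: a finger pulls here; moves 20 mm towards the grip over the full pull
- grip_back (a point): on the back (-y) face of the pistol grip at x -59, y -147, z 54 mm of the board, opposite trigger_front: the other finger bears here. From here to the trigger's front, along y, is 58 mm let go and 38 mm fully pulled. Fingers come from above and close along the board's y; 25 mm and more is free outside both faces
- flat_persimmon1: bystander: flat persimmon, 75 mm wide, 49 mm high, green-brown leaves on top. Origin: centre of its base
- flat_persimmon2: bystander: flat persimmon, 71 mm wide, 46 mm high. Origin: centre of its base
- flat_persimmon3: bystander: flat persimmon, 77 mm wide, 50 mm high. Origin: centre of its base
- steel_bowl: bystander: steel bowl, 130 mm wide, 50 mm high. Origin: centre of its base
- peeler: bystander: white Y-shaped peeler, 140 mm long, 10 mm high, lying on the table. Origin: at its blade end; the handle runs along its -x
- string_spool: bystander: spool of paper string, 64 mm wide, 60 mm high. Origin: centre of its base
- clamp_body: the clamp's black body, fixed; origin and axes as peel_board. Housing 77 x 85 mm centred at x 16, y -112, top at z 74 mm. Its pistol grip runs to -x from the housing (x -22) to x -105 mm, raked 0.15 rad towards -y, centred on y -135 mm at x -59, 24 mm thick, 28 mm high (z 40 to 68 mm, 18 mm of air under it). The trigger lies beside the grip on its +y side
Not all that is in view belongs to the job. Leave any yellow look-alike of the tall_persimmon alone.

How it is judged (in metres and radians):
On the way, in this order (a step that is already met when the one before it is completed fails the run):
1. the tall persimmon stands upright in the V (within 18 mm of home), let go, the moving jaw not yet on it (horizontal distance between tall_persimmon and seat below 0.018 m and height (world z) of tall_persimmon between 0.018 and 0.026 m and angle between tall_persimmon's own z axis and vertical below 0.12 rad and contact force between the fingers and tall_persimmon below 0.2 N and contact force between jaw_pad and tall_persimmon below 0.5 N and linear speed of tall_persimmon below 0.03 m/s), for 0.3 s.
2. the padded jaw presses the persimmon while the trigger is squeezed (contact force between jaw_pad and tall_persimmon above 5 N and contact force between the fingers and trigger above 4 N), for 0.2 s.
At the end, for the whole second after the job is handed in: The tall persimmon stands upright (0.12 rad) and still on the board, home in the V (6 mm), pressed by pad and V with over 8 N, by the pad with under 60 N; the fingers still squeeze the trigger (over 5 N) and the robot touches neither fruit nor jaw (contact force between jaw_pad and tall_persimmon between 8 and 60 N and contact force between fixed_jaw and tall_persimmon above 8 N and contact force between the fingers and trigger above 5 N and horizontal distance between tall_persimmon and seat below 0.006 m and angle between tall_persimmon's own z axis and vertical below 0.12 rad and height (world z) of tall_persimmon between 0.018 and 0.027 m and linear speed of tall_persimmon below 0.02 m/s and contact force between each of the arm, the fingers and tall_persimmon below 0.5 N and contact force between each of the arm, the fingers and jaw_bar below 1 N); the arm keeps its last pose, push and grip.
It fails at once if the persimmon crushed in the clamp: the pad presses it with over 60 N (contact force between jaw_pad and tall_persimmon above 60 N).
It fails at once if the persimmon dropped: moving at over 0.6 m/s with no finger on it (linear speed of tall_persimmon above 0.6 m/s and contact force between the fingers and tall_persimmon below 0.05 N).
It fails at once if the robot pushes the jaw or bar itself (over 4 N) (contact force between any of the fingers, the arm and jaw_bar above 4 N).
It fails at once if another fruit or thing moved more than 40 mm (distance of any of flat_persimmon1, flat_persimmon2, flat_persimmon3, steel_bowl, peeler, string_spool from where it was at the start of the episode above 0.04 m).
It also fails if it takes over 54 s, if anything falls off the work surface, if the arm or the gripper's body presses on something with over 40 N, if the wrist force passes 120 N, or if a joint passes its speed limit or range.

## Working session

There is one attempt and no reset: what is moved stays moved. The work goes in short steps, Python scripts to look and compute and a shell command to move; the robot and the scene stay as the last step left them, time stands still between calls to the robot, and variables do not carry over. Pictures are saved under pics/ and viewed, at most 13 in all, crops included, and the job is handed in when it is done.

```bash
ls; mkdir -p pics
cat > h.py <<'E'
import numpy as np, cv2
from bench import telemetry, viewer, ctrl
def grab(n,p=None):
    f=viewer.grab_frame(n)
    f={k:np.array(v) for k,v in f.items()}
    if p: cv2.imwrite(f'pics/{p}.png',f['img'])
    return f
def ray(f,u,v,fish=False):
    K=f['camera_matrix']; x=(u-K[0,2])/K[0,0]; y=(v-K[1,2])/K[1,1]
    if fish:
        r=np.hypot(x,y); d=np.array([x/r*np.sin(r),y/r*np.sin(r),np.cos(r)]) if r>1e-9 else np.array([0,0,1.])
    else: d=np.array([x,y,1.])
    return -f['R'].T@f['t'], f['R'].T@d
def onz(f,u,v,z,fish=False):
    o,d=ray(f,u,v,fish); return o+d*(z-o[2])/d[2]
def proj(f,X):
    c=f['R']@np.array(X,float)+f['t']; p=f['camera_matrix']@c; return p[:2]/p[2]
E
python3 - <<'E'
from h import *
a=grab('scene','s1');b=grab('top','t1')
for f in(a,b): print(f['camera_matrix'].round(1).tolist(),(-f['R'].T@f['t']).round(),f['R'].round(2).tolist())
cv2.imwrite('pics/st1.png',cv2.resize(np.vstack([a['img'],b['img']]),(480,600)))
print(telemetry.observe(),ctrl.nose_length)
E
```

```text
pics
[[423.3, 0.0, 320.4], [0.0, 423.3, 203.9], [0.0, 0.0, 1.0]] [1087. -435.  982.] [[0.63, 0.78, -0.01], [0.59, -0.49, -0.64], [-0.5, 0.4, -0.77]]
[[443.9, 0.0, 326.1], [0.0, 443.9, 208.8], [0.0, 0.0, 1.0]] [ 266.   60. 1267.] [[-0.02, -1.0, 0.01], [-0.99, 0.01, -0.16], [0.16, -0.02, -0.99]]
{'time': 0.1, 'qpos': array([ 1.26340090e+00,  1.24422571e-01,  1.65153285e+00, -8.59685383e-06,
        1.36750786e+00, -8.25796150e-02]), 'qvel': array([ 0.00189218, -0.0016151 , -0.00160145,  0.00105567,  0.00235912,
        0.00052225]), 'joint_efforts': array([ 2.82707542e-04, -4.18887770e+01, -3.61093640e+01,  7.76233664e-02,
        4.61480557e-02, -7.61247270e-05]), 'position': array([144.84938643, 633.42084954, 403.62356042]), 'tool_rot': array([-1.77092512e-04,  1.12170418e-01,  9.93688544e-01, -9.18409199e-04]), 'contact_force': array([-0.73013452,  0.4273822 , -1.54054192]), 'moment': array([ 0.01353253,  0.02304358, -0.0146218 ]), 'grip_force': 0.0, 'finger_gap': 95.04362946520776} 190.1
```

View pics/t1.png

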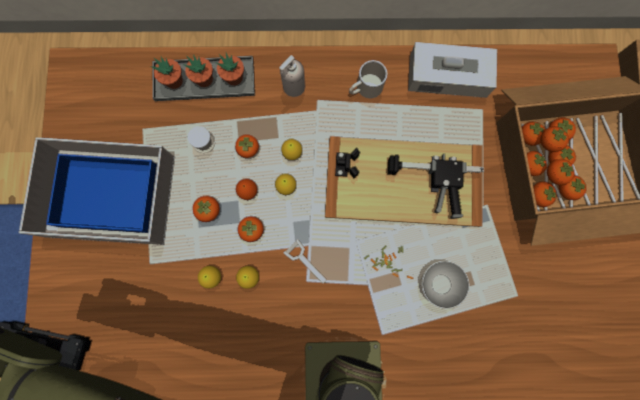

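View pics/s1.png

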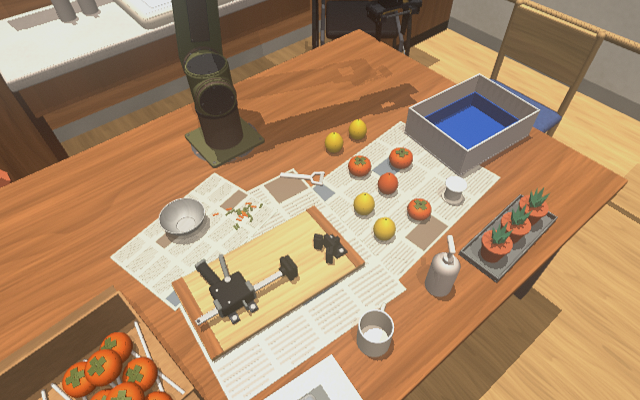

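Top view: the leafless tall persimmon is at about (246,189), the board spans (328–482, 138–225) with the V at the left (+y world), and the grip/trigger is at about (450,200). In the scene view the persimmon is at (388,183).

```bash
cat > m1.py <<'E'
from h import *
a=grab('scene');b=grab('top')
def blobs(f,lo,hi,amin=60):
    h=cv2.cvtColor(f['img'],cv2.COLOR_BGR2HSV); m=cv2.inRange(h,np.array(lo),np.array(hi))
    n,l,s,c=cv2.connectedComponentsWithStats(m); return [(c[i],s[i]) for i in range(1,n) if s[i,4]>amin]
for f in(a,b):
    for c,s in blobs(f,(0,150,90),(12,255,255)): print(c.round(1),s, onz(f,*c,30).round())
    print()
h=cv2.cvtColor(b['img'],cv2.COLOR_BGR2HSV)
m=cv2.inRange(h,np.array((5,80,80)),np.array((30,255,255)));m[:,:318]=0;m[:,490:]=0;m[:120]=0;m[235:]=0
c=max(cv2.findContours(m,0,2)[0],key=cv2.contourArea); r=cv2.minAreaRect(c); bx=cv2.boxPoints(r)
P=np.array([onz(b,*p,22)[:2] for p in bx]);print(bx.round(1).tolist(),P.round().tolist(),[np.linalg.norm(P[i]-P[i-1]).round(1) for i in range(4)],P.mean(0))
for i in range(4): d=P[i]-P[i-1];print(np.degrees(np.arctan2(d[1],d[0])).round(2))
t=cv2.resize(b['img'][125:235,310:500],None,fx=4,fy=4,interpolation=2); cv2.imwrite('pics/t2.png',t)
E
python3 m1.py
```

```text
[400.4 157.9] [389 148  23  18 246] [478. 374.  30.]
[358.9 166.5] [348 156  23  19 236] [421. 246.  30.]
[  4.1 178.4] [  0 169  12  19 151] [-252. -640.   30.]
[387.6 181.6] [378 173  19  18 261] [525. 269.  30.]
[107.8 180.9] [ 96 174  22  16  75] [ -32. -392.   30.]
[534.1 207.2] [519 195  31  23 285] [867. 521.  30.]
[418.8 209.9] [408 199  23  19 231] [662. 259.  30.]
[506.4 220.6] [501 213  11  18 106] [845. 419.  30.]
[522.4 228.3] [511 218  21  18 175] [889. 430.  30.]
[496.4 244.4] [482 231  31  24 330] [876. 330.  30.]
[100.5 366.2] [  62  332   71   66 1758] [ 514. -621.   30.]
[135.9 383.3] [  90  357   83   43 1254] [ 600. -574.   30.]

[231.6  70.8] [217  55  27  26 301] [885. 313.  30.]
[169.   73.2] [154  57  27  28 339] [879. 497.  30.]
[200.4  72. ] [186  56  26  27 317] [882. 405.  30.]
[561.6 158.6] [ 541  117   46   83 1349] [ 604. -645.   30.]
[529.7 133.3] [522 121  20  24 259] [ 682. -559.   30.]
[247.  146.5] [236 135  23  23 259] [651. 265.  30.]
[534.3 163.8] [527 151  20  25 269] [ 590. -564.   30.]
[246.  188.8] [236 179  21  21 329] [527. 266.  30.]
[542.4 194.1] [533 182  23  25 332] [ 500. -579.   30.]
[206.1 208.9] [193 196  26  26 360] [471. 377.  30.]
[250.7 229.2] [238 217  25  25 324] [412. 251.  30.]

[[325.0, 120.0], [489.0, 120.0], [489.0, 226.0], [325.0, 226.0]] [[732.0, 39.0], [727.0, -446.0], [412.0, -422.0], [418.0, 43.0]] [np.float64(313.4), np.float64(484.3), np.float64(315.7), np.float64(465.6)] [ 572.15138537 -196.50043592]
-0.89
-90.62
175.71
89.18
```

View pics/t2.png

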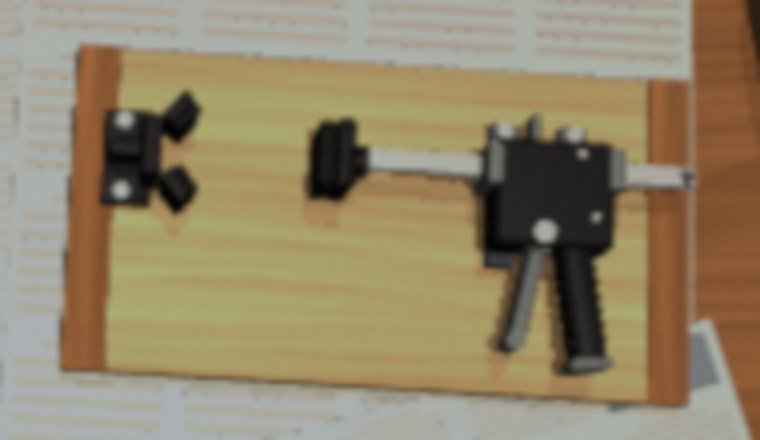

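```bash
cat >> h.py <<'E'
def togo(X,yax,obs=None):
    """tool shift(mm)+yaw (rad) bringing TCP to X with tool y along +-yax"""
    from scipy.spatial.transform import Rotation as R
    o=obs or telemetry.observe(); M=R.from_quat(np.roll(o['tool_rot'],-1)).as_matrix()
    s=M.T@(np.array(X)-o['position']); v=M.T@np.array([*yax,0.]); th=np.arctan2(-v[0],v[1])
    return s.round(1),th.round(3)
E
python3 - <<'E'
from h import *
b=grab('top')
px=[(330,136.5),(481.75,145.5),(481.75,226.25),(325.5,217.5)]
P=np.array([onz(b,*p,22)[:2] for p in px]);print(P.round(),P.mean(0))
ang=lambda d:np.degrees(np.arctan2(d[1],d[0])).round(2)
for i in range(4): print(np.linalg.norm(P[i]-P[i-1]),ang(P[i]-P[i-1]))
print(togo([480,267,400],(.975,-.1)))
E
```

```text
[[ 681.   25.]
 [ 649. -419.]
 [ 411. -401.]
 [ 443.   42.]] [ 546.01051098 -188.42537248]
239.187803057864 -4.05
444.4973491498779 -94.18
238.0820014265363 175.86
444.1180061535784 85.96
(array([-408.4, -282.6,    4.4]), np.float64(1.448))
```

```bash
python3 -m jog '[[0,-45,-30,10,0.16],[0,-95,-62,20,0.32],[0,-140,-95,30,0.48],[0,-190,-127,40,0.64],[0,-235,-160,50,0.8],[0,-280,-190,60,0.96],[0,-330,-225,70,1.12],[0,-375,-255,80,1.28],[0,-420,-280,90,1.42],[0,-455,-275,100,1.42]]'
python3 - <<'E'
from h import *
print(telemetry.observe()['position'])
f=grab('wrist','w1');print(f['camera_matrix'].round(1).tolist(),(-f['R'].T@f['t']).round(1),f['R'].round(2).tolist())
E
```

```text
time: 1.5
position: [528.5, 261.9, 304.5]
tool_rot: [0.0, 0.734, 0.679, -0.0]
contact_force: [0.8, 1.0, 0.8]
finger_gap: 95.2
grip_force: 0.0
[528.46604761 261.89179685 304.48996732]
[[309.7, 0.0, 323.1], [0.0, 309.7, 205.2], [0.0, 0.0, 1.0]] [534.2 345.3 284.5] [[1.0, -0.08, 0.0], [-0.07, -0.95, 0.29], [-0.02, -0.29, -0.96]]
```

View pics/w1.png

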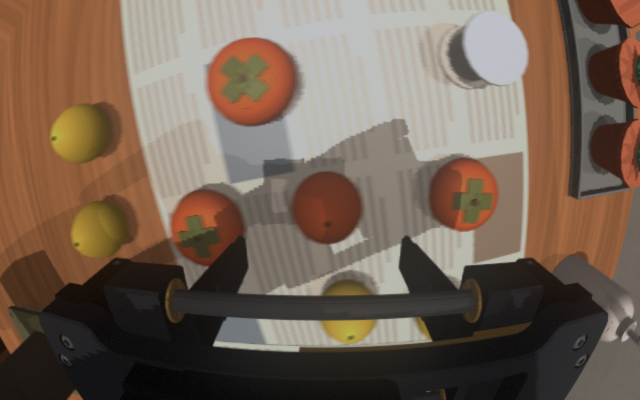

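The wrist view shows the tall persimmon between the fingers at about (327,208), with its point at (327,224).

Run:
```python
from h import *
f=grab('wrist')
h=cv2.cvtColor(f['img'],cv2.COLOR_BGR2HSV); m=cv2.inRange(h,np.array((0,150,50)),np.array((12,255,255)))
n,l,s,c=cv2.connectedComponentsWithStats(m); i=l[205,327]; print(c[i],s[i])
# left/right extremes at 28 mm
for p in [(327,224)]: print('tip',onz(f,*p,71,True))
ctr=onz(f,*c[i],30,True);print(ctr)
for u in (s[i,0],s[i,0]+s[i,2]): print(onz(f,u,c[i][1],30,True))
X=(onz(f,327,224,71,True)+[526.5,267.5,0])/2;print(X)
print(togo([X[0],X[1],28+171],(.9974,-.0715)))
```

```text
[319.3679903 211.2270385] [ 286  180   69   64 3299]
tip [534.01705881 265.88142146  71.        ]
[527.79784196 262.74543329  30.        ]
[499.03604405 264.98071357  30.        ]
[558.45953186 260.31567018  30.        ]
[530.25852941 266.69071073  35.5       ]
(array([  4.1,   0.7, 104.5]), np.float64(-0.006))
```

```bash
python3 -m jog '[[0,4,-1,40,0],[0,4,-1,80,0],[0,4,-1,106,0],[0,4,-1,106,0],[0.4,4,-1,106,0],[0.5,4,-1,106,0],[0.5,4,-1,106,0],[0.5,4,-1,106,0]]'
python3 - <<'E'
from h import *
print(telemetry.observe()['position'])
f=grab('wrist','w2')
E
```

```text
time: 2.6
position: [527.2, 268.3, 200.0]
tool_rot: [0.001, 0.733, 0.681, 0.001]
contact_force: [0.9, -0.0, 0.8]
finger_gap: 61.2
grip_force: 30.1
[527.19334972 268.29249035 199.97215483]
```

View pics/w2.png

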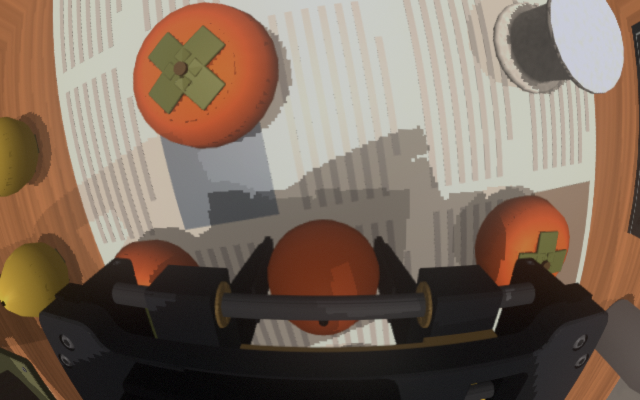

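Fruit gripped (gap 61 mm, at its widest); its tip is at (323,322).

Run:
```python
from h import *
f=grab('wrist'); print(onz(f,323,322,71,True))
print(togo([588.7,-81,330],(.9974,-.0715)))
```

```text
[526.65571683 265.01656465  71.        ]
(array([-343.7,   87.4, -130.1]), np.float64(-0.002))
```

```bash
python3 -m jog '[[0.5,0,0,-40,0],[0.5,0,0,-90,0],[0.5,-50,10,-130,0],[0.5,-105,25,-130,0],[0.5,-165,40,-130,0],[0.5,-225,55,-130,0],[0.5,-280,70,-130,0],[0.5,-320,82,-130,0],[0.5,-341,87,-130,0],[0.5,-341,87,-130,0]]';python3 -m jog '[[0.5,0,0,0,0],[0.5,0,0,0,0]]'
python3 - <<'E'
from h import *
print(telemetry.observe()['position'])
f=grab('wrist','w3')
A=np.radians(-4.1);c,s=np.cos(A),np.sin(A)
def W(x,y,z): return np.array([546+c*x-s*y,-188.4+s*x+c*y,z])
np.save('w3.npy',np.array([f['R'],f['camera_matrix'],np.tile(f['t'],(3,1))]))
E
```

```text
time: 3.95
position: [587.8, -79.1, 327.9]
tool_rot: [-0.001, 0.733, 0.68, -0.0]
contact_force: [0.1, 0.6, -2.5]
finger_gap: 60.9
grip_force: 30.0
time: 4.2
position: [587.8, -77.0, 328.6]
tool_rot: [-0.0, 0.732, 0.681, -0.0]
contact_force: [-0.5, -0.2, -2.1]
finger_gap: 60.7
grip_force: 30.0
[587.84385604 -76.9920772  328.55541158]
```

View pics/w3.png

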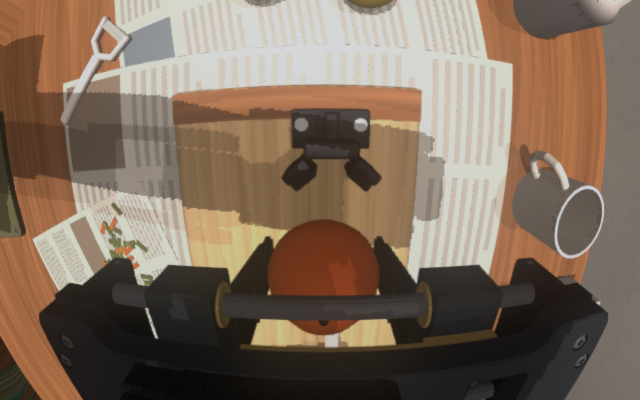

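The wrist view shows the board's +y edge corners at (173,95) and (421,90), and the V plates' tops around (299,174) and (364,174), symmetric about u≈331.

```bash
cat >> h.py <<'E'
def B(P,O=(546.,-188.4),A=-4.1):
    A=np.radians(A);d=np.array(P)[:2]-O; return np.array([[np.cos(A),np.sin(A)],[-np.sin(A),np.cos(A)]])@d
def Wd(x,y,O=(546.,-188.4),A=-4.1):
    A=np.radians(A);return np.array(O)+np.array([[np.cos(A),-np.sin(A)],[np.sin(A),np.cos(A)]])@[x,y]
E
python3 - <<'E'
from h import *
f=grab('wrist')
for n,u,v,z in [('cL',173,95,22),('cR',421,90,22),('vL',299,174,72),('vR',364,174,72),('outer L',283,184,72),('outerR',380,184,72),('tipfruit',323,322,197)]:
    P=onz(f,u,v,z,True); print(n,P.round(1),'board',B(P).round(1))
print(telemetry.observe()['position'])
E
```

```text
cL [448.1  42.5  22. ] board [-114.1  223.3]
cR [686.7  24.9  22. ] board [125.  222.9]
vL [571.2 -39.1  72. ] board [ 14.4 150.7]
vR [621.8 -42.6  72. ] board [ 65.2 150.8]
outer L [557.8 -46.1  72. ] board [  1.6 142.8]
outerR [634.3 -51.5  72. ] board [ 78.3 142.8]
tipfruit [586.7 -82.6 197. ] board [ 33.1 108.5]
[587.92556893 -77.23965969 328.78929298]
```

```bash
python3 -m jog '[[0.5,0,5,20,0],[0.5,0,5,50,0],[0.5,0,5,80,0],[0.5,0,5,96,0],[0.5,0,5,102,0],[0.5,0,5,104,0],[0.5,0,5,105,0],[0.5,0,5,106,0],[0.5,0,5,106,0]]'
python3 - <<'E'
from h import *
f=grab('wrist','w4');print(telemetry.observe()['position'])
E
```

```text
time: 5.42
position: [593.2, -78.7, 223.3]
tool_rot: [0.0, 0.733, 0.68, 0.0]
contact_force: [-0.3, -0.1, -2.4]
finger_gap: 61.0
grip_force: 30.0
[593.10676729 -78.68979924 223.21122299]
```

View pics/w4.png

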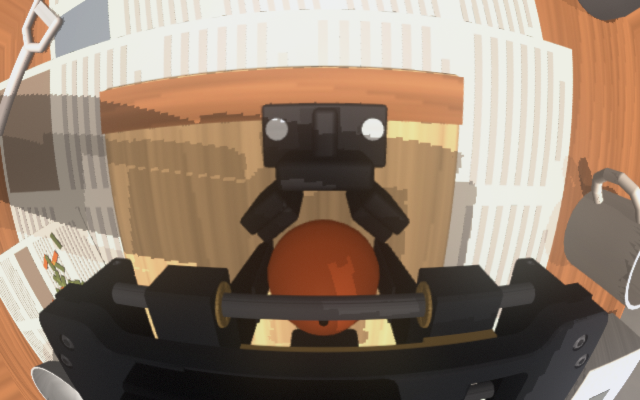

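The fruit sits centred in the V (V middle u≈325, fruit u≈323) and about 1–2 mm above the board. I'll lower it to contact and release.

```bash
python3 -m jog '[[0.5,0,0,0.7,0],[0.5,0,0,1.2,0],[0.5,0,0,1.2,0],[0.5,0,0,1.2,0]]'
```

```text
time: 5.98
position: [593.1, -78.7, 221.9]
tool_rot: [0.0, 0.733, 0.68, -0.0]
contact_force: [-1.3, 0.1, 0.8]
finger_gap: 61.0
grip_force: 30.0
```

```bash
python3 -m jog '[[0.3,0,0,0,0],[0.1,0,0,0,0],[0.0,0,0,0,0],[0,0,0,0,0],[0,0,0,-15,0],[0,0,0,-50,0],[0,0,0,-90,0],[0,0,0,-110,0],[0,0,0,-110,0]]'
python3 - <<'E'
from h import *
f=grab('wrist','w5');print(telemetry.observe()['position'])
h=cv2.cvtColor(f['img'],cv2.COLOR_BGR2HSV); m=cv2.inRange(h,np.array((0,150,50)),np.array((12,255,255)))
n,l,s,c=cv2.connectedComponentsWithStats(m)
for i in range(1,n):
    if s[i,4]>1000: print(s[i],c[i],B(onz(f,s[i,0]+s[i,2]/2,s[i,1]+s[i,3]/2,52,True),(550.4,-189.7)))
g=grab('top'); h=cv2.cvtColor(g['img'],cv2.COLOR_BGR2HSV); m=cv2.inRange(h,np.array((0,150,90)),np.array((12,255,255)))
n,l,s,c=cv2.connectedComponentsWithStats(m[120:235,320:490]);print([(c[i]+[320,120],s[i]) for i in range(1,n) if s[i,4]>20])
E
```

```text
time: 7.1
position: [593.5, -78.8, 334.0]
tool_rot: [0.002, 0.733, 0.68, 0.001]
contact_force: [0.8, 0.3, -0.1]
finger_gap: 95.1
grip_force: 0.0
[592.93024175 -78.68849536 331.81291423]
[   0    0   56  156 4097] [18.99023676 55.72614108] [-314.97933741  276.6587188 ]
[ 543   25   56   88 1982] [573.01816347  62.65943491] [298.45159363 266.7863776 ]
[ 287  177   69   70 3714] [320.84706516 211.07700592] [ 34.28689405 110.68996536]
[   0  274   83  126 4103] [ 31.68437728 350.02047282] [-449.8552529  -118.53297714]
[]
```

View pics/w5.png

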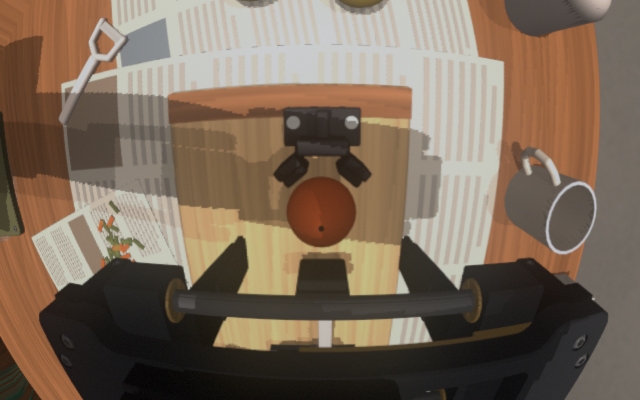

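The persimmon stands in the V at (321,212), upright and about 7 mm short of home. Now to the trigger.

Run:
```python
from h import *
X=Wd(-59,-127,(550.4,-189.7));print(X)
print(togo([*X,310],(.0715,.9974)),telemetry.observe()['qpos'].round(2))
```

```text
[ 482.47081838 -312.15663022]
(array([-241.1,  -92.5,   20.5]), np.float64(-1.573)) [-0.22  0.07  1.84 -0.    1.24 -0.15]
```

```bash
python3 -m jog '[[0,-25,-10,0,-0.16],[0,-50,-20,0,-0.32],[0,-80,-30,0,-0.48],[0,-105,-40,0,-0.64],[0,-130,-50,5,-0.8],[0,-160,-60,10,-0.96],[0,-185,-70,15,-1.12],[0,-210,-80,20,-1.28],[0,-241,-92,20,-1.44],[0,-241,-92,20,-1.573]]'; python3 -m jog '[[0,0,0,0,0],[0,0,0,0,0]]'
python3 - <<'E'
from h import *
f=grab('wrist','w6');print(telemetry.observe()['position'])
X=Wd(-59,-127,(550.4,-189.7)); print(togo([*X,310],(.0715,.9974)))
E
```

```text
time: 8.45
position: [482.0, -313.5, 308.8]
tool_rot: [-0.002, 0.035, 0.999, 0.001]
contact_force: [0.7, 1.0, -0.0]
finger_gap: 95.0
grip_force: 0.0
time: 8.7
position: [483.3, -311.8, 310.2]
tool_rot: [-0.001, 0.037, 0.999, 0.001]
contact_force: [-0.1, -0.0, 0.5]
finger_gap: 95.0
grip_force: 0.0
[ 483.4011036  -311.75731364  310.56694414]
(array([ 0.9, -0.5,  0.6]), np.float64(-0.001))
```

View pics/w6.png

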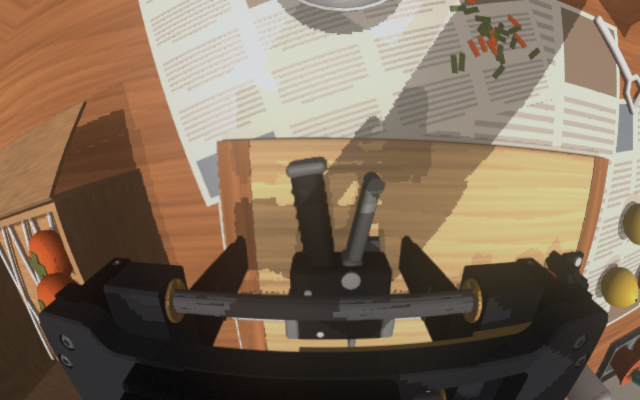

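The view shows the grip's end at (307,165), its left (back) edge at about (300,215), the trigger tip at (372,182), and the board's left corner at (220,141).

Run:
```python
from h import *
f=grab('wrist')
for n,u,v,z in [('gripend',307,172,68),('backedge',299,215,68),('frontgripedge',331,215,68),('trigtip',374,180,67),('trigfront',370,215,67),('pin',351,281,74),('corner',220,141,22),('cornerR',607,157,22)]:
    print(n,B(onz(f,u,v,z,True),(550.4,-189.7)).round(1))
print('TCP',B(telemetry.observe()['position'],(550.4,-189.7)))
```

```text
gripend [ -99.4 -137.5]
backedge [ -66.2 -144.1]
frontgripedge [ -66.1 -119.8]
trigtip [-93.2 -87.8]
trigfront [-65.7 -89.7]
pin [ -11.4 -103.2]
corner [-120.2 -218. ]
cornerR [-121.1  222.8]
TCP [ -57.99833097 -126.55074981]
```

```bash
python3 -m jog '[[0,0,1,30,0],[0,0,1,60,0],[0,0,1,80,0],[0,0,1,85,0],[0,0,1,85,0],[0.2,0,1,85,0],[0.3,0,1,85,0],[0.35,0,1,85,0],[0.35,0,1,85,0],[0.35,0,1,85,0]]'; python3 -m jog '[[0.4,0,0,0,0],[0.45,0,0,0,0],[0.45,0,0,0,0]]'; python3 -c "
from h import *
print(B(telemetry.observe()['position'],(550.4,-189.7)))"
```

```text
time: 10.05
position: [483.4, -309.9, 226.9]
tool_rot: [-0.001, 0.036, 0.999, 0.003]
contact_force: [-2.0, 8.4, 6.3]
finger_gap: 62.0
grip_force: 4.1
time: 10.42
position: [483.2, -309.6, 226.7]
tool_rot: [-0.002, 0.036, 0.999, 0.003]
contact_force: [-3.0, 7.7, 6.4]
finger_gap: 52.9
grip_force: 4.2
[ -58.45120482 -124.40272214]
```

```bash
python3 -m jog '[[0.48,0,-1.5,0,0],[0.52,0,-3,0,0],[0.55,0,-3,0,0],[0.55,0,-3,0,0]]'; python3 -m jog '[[0.57,0,0,0,0],[0.59,0,0,0,0],[0.59,0,0,0,0]]';  python3 -m jog '[[0.61,0,0,0,0],[0.61,0,0,0,0],[0.61,0,0,0,0]]'; python3 -c "
from h import *
print(B(telemetry.observe()['position'],(550.4,-189.7)))"
```

```text
time: 10.92
position: [482.8, -312.3, 226.5]
tool_rot: [-0.002, 0.035, 0.999, 0.003]
contact_force: [-4.0, 10.8, 6.5]
finger_gap: 43.5
grip_force: 10.0
time: 11.3
position: [482.7, -312.9, 226.5]
tool_rot: [-0.002, 0.035, 0.999, 0.002]
contact_force: [-4.4, 6.9, 5.7]
finger_gap: 41.0
grip_force: 29.7
time: 11.68
position: [482.7, -312.9, 226.5]
tool_rot: [-0.002, 0.035, 0.999, 0.002]
contact_force: [-5.7, 7.0, 5.3]
finger_gap: 40.9
grip_force: 29.7
[ -58.73247567 -127.72685459]
```

```bash
python3 -m jog '[[0.4,0,0,0,0],[0.2,0,0,0,0],[0.12,0,0,0,0],[0.12,0,0,0,0],[0.12,0,0,0,0]]'
python3 - <<'E'
from h import *
g=grab('top')
O=(550.4,-189.7)
print('start travel', B(onz(g,388,165,77),O)[1]-(118-31-60))
cv2.imwrite('pics/t3.png',cv2.resize(g['img'][125:235,310:500],None,fx=4,fy=4,interpolation=2))
E
```

```text
time: 12.3
position: [483.9, -314.1, 226.7]
tool_rot: [0.002, 0.037, 0.999, 0.0]
contact_force: [3.9, 2.9, -1.6]
finger_gap: 81.9
grip_force: 2.2
start travel 31.830562899291493
```

View pics/t3.png

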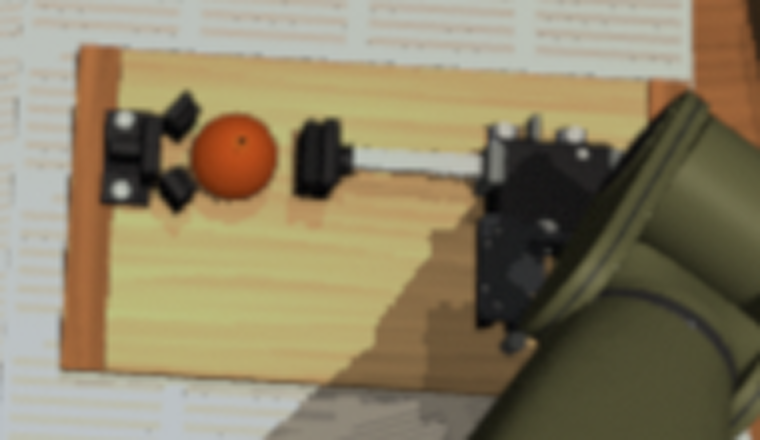

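Jaw advanced about 10 mm, with about 13 mm left to the fruit. Second pump.

```bash
python3 -m jog '[[0.05,0,0,0,0],[0.05,0,0,0,0],[0.25,0,0,0,0],[0.45,0,0,0,0],[0.52,0,0,0,0],[0.57,0,0,0,0],[0.61,0,0,0,0],[0.61,0,0,0,0],[0.61,0,0,0,0]]'; python3 -m jog '[[0.4,0,0,0,0],[0.2,0,0,0,0],[0.05,0,0,0,0],[0.05,0,0,0,0],[0.05,0,0,0,0]]'; python3 -m jog '[[0.3,0,0,0,0],[0.4,0,0,0,0],[0.45,0,0,0,0],[0.48,0,0,0,0],[0.48,0,0,0,0]]'
python3 - <<'E'
from h import *
g=grab('top')
h=cv2.cvtColor(g['img'],cv2.COLOR_BGR2HSV); m=cv2.inRange(h,np.array((0,130,60)),np.array((12,255,255)))
n,l,s,c=cv2.connectedComponentsWithStats(m[135:185,345:400]);print([(c[i]+[345,135],s[i]) for i in range(1,n) if s[i,4]>30])
cv2.imwrite('pics/t4.png',cv2.resize(g['img'][125:235,310:500],None,fx=4,fy=4,interpolation=2))
E
```

```text
time: 13.48
position: [482.2, -313.0, 225.6]
tool_rot: [-0.003, 0.035, 0.999, 0.002]
contact_force: [-4.5, 6.3, 4.6]
finger_gap: 40.7
grip_force: 30.0
time: 14.1
position: [483.7, -314.1, 226.5]
tool_rot: [0.001, 0.036, 0.999, 0.0]
contact_force: [1.6, 2.0, -0.7]
finger_gap: 85.0
grip_force: 1.1
time: 14.72
position: [482.6, -311.8, 226.1]
tool_rot: [-0.003, 0.036, 0.999, 0.005]
contact_force: [-3.4, 17.5, 9.6]
finger_gap: 50.7
grip_force: 8.5
[(array([367.26702997, 163.80108992]), array([ 12,  19,  22,  21, 367], dtype=int32))]
```

```bash
python3 -m jog '[[0.48,0,0,0,0],[0.5,0,0,0,0],[0.5,0,0,0,0]]'; python3 -m jog '[[0.53,0,0,0,0],[0.53,0,0,0,0],[0.53,0,0,0,0]]'
```

```text
time: 15.15
position: [482.6, -311.2, 226.1]
tool_rot: [-0.003, 0.036, 0.999, 0.005]
contact_force: [-4.8, 18.4, 9.0]
finger_gap: 47.5
grip_force: 9.4
time: 15.52
position: [482.5, -311.9, 226.1]
tool_rot: [-0.003, 0.035, 0.999, 0.004]
contact_force: [-5.2, 15.1, 7.2]
finger_gap: 44.7
grip_force: 11.6
```

View pics/t4.png

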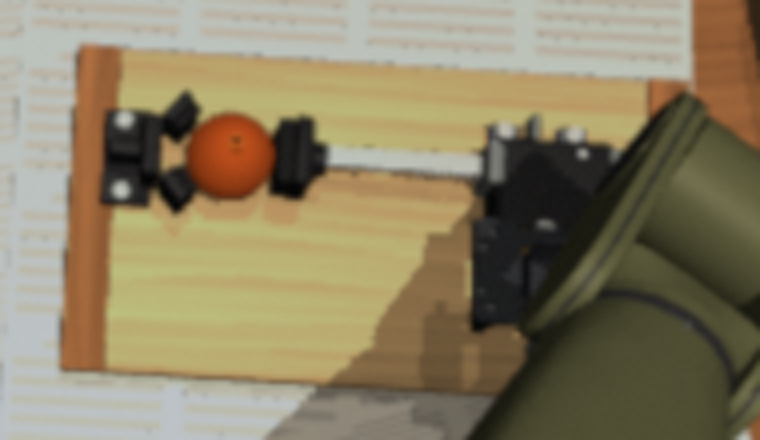

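The pad is touching the fruit, pushing it home, still upright. Continue the squeeze.

```bash
python3 -m jog '[[0.55,0,0,0,0],[0.55,0,0,0,0],[0.55,0,0,0,0]]'; python3 -m jog '[[0.58,0,0,0,0],[0.58,0,0,0,0],[0.61,0,0,0,0],[0.61,0,0,0,0]]'
python3 - <<'E'
from h import *
g=grab('top')
h=cv2.cvtColor(g['img'],cv2.COLOR_BGR2HSV); m=cv2.inRange(h,np.array((0,130,60)),np.array((12,255,255)))
n,l,s,c=cv2.connectedComponentsWithStats(m[135:185,345:400]);print([(c[i]+[345,135],s[i]) for i in range(1,n) if s[i,4]>30])
E
```

```text
time: 15.9
position: [482.4, -312.5, 226.2]
tool_rot: [-0.003, 0.035, 0.999, 0.003]
contact_force: [-5.4, 11.8, 6.7]
finger_gap: 43.0
grip_force: 11.0
time: 16.4
position: [482.3, -313.0, 226.1]
tool_rot: [-0.003, 0.035, 0.999, 0.002]
contact_force: [-5.8, 9.3, 5.0]
finger_gap: 40.2
grip_force: 30.0
[(array([365.34864865, 163.34864865]), array([ 10,  18,  22,  22, 370], dtype=int32))]
```

```bash
python3 -m jog '[[0.4,0,0,0,0],[0.2,0,0,0,0],[0.05,0,0,0,0],[0.05,0,0,0,0],[0.05,0,0,0,0],[0.3,0,1,0,0],[0.4,0,1,0,0],[0.44,0,1,0,0],[0.44,0,1,0,0]]'; python3 -m jog '[[0.46,0,0,0,0],[0.48,0,0,0,0],[0.48,0,0,0,0]]';python3 -m jog '[[0.5,0,0,0,0],[0.51,0,0,0,0],[0.51,0,0,0,0]]'
```

```text
time: 17.58
position: [482.9, -310.7, 226.3]
tool_rot: [-0.003, 0.036, 0.999, 0.005]
contact_force: [-2.9, 20.0, 10.7]
finger_gap: 56.8
grip_force: 9.4
time: 17.95
position: [482.9, -310.0, 226.3]
tool_rot: [-0.003, 0.036, 0.999, 0.006]
contact_force: [-3.3, 19.2, 11.0]
finger_gap: 49.7
grip_force: 12.6
time: 18.32
position: [482.7, -310.6, 226.2]
tool_rot: [-0.003, 0.035, 0.999, 0.005]
contact_force: [-4.0, 15.3, 9.3]
finger_gap: 46.4
grip_force: 28.9
```

```bash
python3 -m jog '[[0.53,0,0,0,0],[0.55,0,0,0,0],[0.55,0,0,0,0]]';python3 -m jog '[[0.62,0,0,0,0],[0.62,0,0,0,0],[0.62,0,0,0,0],[0.62,0,0,0,0]]'
python3 - <<'E'
from h import *
g=grab('top')
h=cv2.cvtColor(g['img'],cv2.COLOR_BGR2HSV); m=cv2.inRange(h,np.array((0,130,60)),np.array((12,255,255)))
n,l,s,c=cv2.connectedComponentsWithStats(m[135:185,345:400]);print([(c[i]+[345,135],s[i]) for i in range(1,n) if s[i,4]>30])
cv2.imwrite('pics/t5.png',cv2.resize(g['img'][125:235,310:500],None,fx=4,fy=4,interpolation=2))
E
```

```text
time: 18.7
position: [482.7, -310.7, 226.2]
tool_rot: [-0.003, 0.035, 0.999, 0.004]
contact_force: [-4.5, 14.4, 9.3]
finger_gap: 46.9
grip_force: 30.4
time: 19.2
position: [482.7, -310.7, 226.2]
tool_rot: [-0.003, 0.035, 0.999, 0.004]
contact_force: [-4.0, 15.6, 9.2]
finger_gap: 46.6
grip_force: 30.4
[(array([365.26229508, 163.32786885]), array([ 10,  18,  22,  22, 366], dtype=int32))]
```

View pics/t5.png

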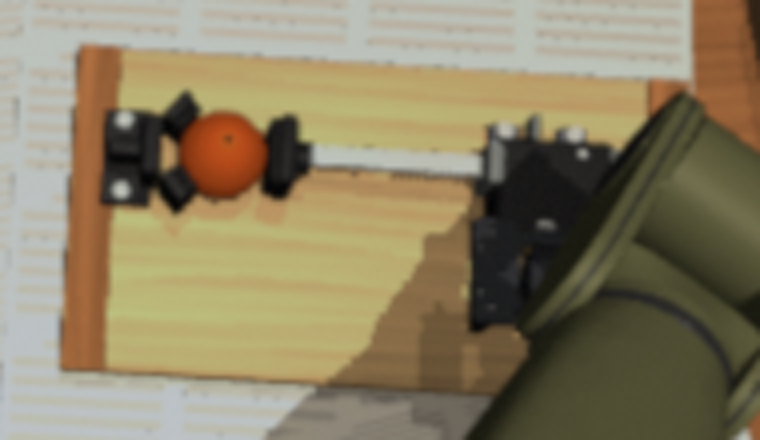

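The fruit is home (its blob is unmoved since the last full pull), the pad is pressed and the trigger has stopped short at a 46.6 mm gap. I'll centre the hand slightly to balance the two fingers.

```bash
python3 -m jog '[[0.62,0,0.5,0,0],[0.62,0,1,0,0],[0.62,0,1,0,0],[0.62,0,1,0,0]]'
```

```text
time: 19.75
position: [482.7, -310.3, 226.2]
tool_rot: [-0.003, 0.035, 0.999, 0.004]
contact_force: [-5.5, 11.8, 7.4]
finger_gap: 46.8
grip_force: 30.3
```

```bash
python3 -m jog '[[0.62,0,0.7,0,0],[0.62,0,1.5,0,0],[0.62,0,1.5,0,0],[0.62,0,1.5,0,0],[0.62,0,1.5,0,0],[0.62,0,1.5,0,0]]'
python3 - <<'E'
from h import *
g=grab('top')
h=cv2.cvtColor(g['img'],cv2.COLOR_BGR2HSV); m=cv2.inRange(h,np.array((0,130,60)),np.array((12,255,255)))
n,l,s,c=cv2.connectedComponentsWithStats(m[135:185,345:400]);print([(c[i]+[345,135],s[i]) for i in range(1,n) if s[i,4]>30])
o=telemetry.observe();print(o['contact_force'],o['finger_gap'],o['grip_force'],o['qvel'].round(4))
E
```

```text
time: 20.5
position: [482.6, -309.7, 226.2]
tool_rot: [-0.003, 0.035, 0.999, 0.002]
contact_force: [-6.2, 6.6, 5.4]
finger_gap: 47.4
grip_force: 30.2
[(array([365.29155313, 163.34332425]), array([ 10,  18,  22,  22, 367], dtype=int32))]
[-5.56439885  6.31829866  5.01362262] 47.08916967291269 30.193205270916224 [-0.0004 -0.     -0.0011  0.0003 -0.0007  0.0016]
```

```bash
python3 -c "
from bench import sign_off
print(sign_off())"
```

```text
the job is handed in; nothing more can be done
None
```

I handed the job in with the tall persimmon upright and home in the V, gripped by the padded jaw, and the trigger still squeezed at about 30 N; the pad's own force can't be read directly, but that squeeze should press the fruit with roughly 30 N, and no verdict came back.

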